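# Build the pour-over coffee stack on the desk's mug warmer

## Robot

A 7-joint arm with a two-finger parallel gripper is mounted at the origin on the work surface. World frame = base frame: x ahead of the robot, y to its left, z up, the work surface at z = 0. Lengths are in m, angles in degrees, forces in N, time in s.
With the tool pointing down it reaches from about 0.4 to 0.85 m from the base axis. Payload 10.4 kg.
Tool frame: the origin (TCP) lies at the centre of the arm's flange, where the gripper is bolted on; the fingertips stand 173 mm ahead of it and the grasp point (between the pads) lies 155 mm ahead of it; z points along the fingers, y is the line along which they close (so a half turn about z gives the same grasp; the last joint's range is limited). The gripper opens to 85 mm and grips with 20 to 120 N. Pads are 22 mm wide; open, the fingers measure 114 mm over their backs; the gripper's body (76 mm by 85 mm) begins 54 mm behind the grasp point. The pads swing forward as they close: fully open they stand 13 mm farther back than shut.
Start: joints at [-66.211, 19.034, -3.707, 83.658, 1.238, 77.344, -5.071], TCP at [0.265, 0.566, 0.405] pointing down, gripper open.
Joint ranges: [-148.97, 148.97], [-28.65, 121.19], [-84.17, 76.75], [9.2, 138.47], [-72.65, 252.65], [3.7, 117.97], [-149.18, 149.18]. Speed limits (degrees/s): [127.2, 127.2, 159.86, 159.86, 180, 180, 180].

## Interface

Orientations are given as a 3x3 rotation matrix whose columns are the frame's x, y, z axes.
In Python, from station import read_state, optics, job gives the robot as it stands.
- The arm moves only by the tool carry_out, never from a script. Its argument "series" is a list of rows, each a list of 3 entries, a list of its own where there are three numbers: the shift along the tool's x, y, z in units of 0.5 m (1.0 is 0.5 m), then the turn, a rotation vector about the tool's x, y, z in units of 180 degrees (1.0 is 180 degrees), then the opening, from 0 (shut) to 1 (fully open). In form: [[[x, y, z], [ax, ay, az], grip], ...]. A call has 1 to 10 rows; each row is the pose to reach, as a shift and turn from the pose commanded when the call began, along the tool's axes at that moment, turning the shorter way round; what a row does not reach only later rows make up. A row lasts 1/10 s, in which the tool goes at most 50 mm and 8.59 degrees, less where a joint would pass 70% of its speed; a pose out of reach is approached as far as the arm can. A call with a number of a shift or a turn outside -1 to 1 is refused whole. A call with a gripper value outside its range is refused whole. The fingers move at their own pace and stop on an object; "force" is the grip in N (left out, the last holds). Time passes only in rows, so rows that repeat a pose let the fingers close. It gives the time, the measured TCP pose, the force, the opening and the grip force at its end, in the units of the state.
- read_state(): the state, without advancing time (a new reading comes with each control period).
- optics.get_image(name): name is "scene" or "top" or "wrist"; returns the picture (420x560x3 uint8, red, green, blue); there is no depth.
- optics.get_calibration(name): a dict with "fx", "fy", "cx", "cy" (pixels), "world_to_cam" (4x4, takes a point from world to camera coordinates). Camera axes: x right, y up, looking along -z (the intrinsics and any distortion apply to the point x, -y, -z); pixel columns grow to the right and rows downward; lengths in m; the calibration is good to about 2 mm. A picture is of the moment at which its call begins: read the wrist's pose just before it. get_calibration takes no time and is no camera call; for the wrist camera it gives the pose at the moment of the call.
- job.sign_off(): hands the job in; it is judged then, once.
The state is a dict: "time": time; "q": joint angles; "joint_velocities": joint speeds; "joint_torque": joint torques, N m; "tool_pos": TCP position; "ee_rot": TCP orientation; "force": force on the tool from outside, world axes, zero at the start; "moment": the same for the moment, N m; "width": finger opening in m; "gripper_force": force on a finger pad.
Only numpy, scipy, OpenCV 4.12 (cv2) and the standard library are available. Lean on these libraries where they do the work, as an engineer would, in place of code of your own. Each camera call takes 0.05 s, during which the arm holds its last target. There are 200 camera calls.

## Task

Get my coffee ready for brewing on the desk, building it up one piece at a time from the bottom: first stand the mug in the middle of the round mug warmer (not on the square coaster), then seat the white dripper on the mug, then nest the metal filter basket in the dripper, and last put the lid on the basket. Every piece must sit fully home, upright, let go and still, and the flask, the earbud case and the mouse must be left where they are and standing as they were.

Things in the scene. Friction and masses are not known exactly. Their poses are not given: they have to be found in the camera images.
- mug: Small dark mug, loose, about 250 g, upright. Outside diameter 65 mm (foot 56), 80 mm high, wall 4 mm, so the mouth is 57 mm inside. Loop handle at its own +y, out to 61 mm from the axis, 9 mm thick, 15 to 71 mm high. Grip the outside along its own x axis, clear of the handle. Origin: centre of the underside, z up.
- dripper: White ceramic dripper, loose, about 200 g, upright, round, 61 mm high. Foot plug (enters the mug) 0-12 mm high, diameter 40 widening to 49; flange (rests on the mug's rim) 12-16 mm, diameter 84; open cup above, outside 48 widening to 62 at 34 mm, then straight to the rim at 61 (grip here); mouth 56 mm inside. Origin: centre of the foot's underside, z up; seated, 68 mm above the mug's origin.
- basket: Bright metal filter basket, loose, about 120 g, upright, round, 56 mm high. Body (enters the dripper's cup) 0-32 mm high, diameter 38 widening to 49; flange (rests on the dripper's rim) 32-36 mm, diameter 66; straight open neck 36-56 mm, diameter 52 (grip here), 46 inside, 18 deep. Origin: centre of the underside, z up; seated, 29 mm above the dripper's origin.
- lid: Flat metal lid with a black knob, loose, about 60 g, right way up, round, 34 mm high. Plug (enters the basket's neck) 0-8 mm high, diameter 32 widening to 39; disc (rests on the neck's rim) 8-12 mm, diameter 62; upright knob 12-34 mm, diameter 20 (grip here). Origin: centre of the underside, z up; seated, 48 mm above the basket's origin.
- warmer: Mug warmer: round flat black disc with a grey metal top plate, fixed to the desk, 100 mm in diameter, 14 mm high, with a small 10 mm high control block on its rim at its own -x side, out to 61 mm from the axis. The mug stands on its flat top. Origin: centre of the underside, on the desk; the top is 14 mm above it.
- coaster: Square cork coaster fixed to the desk, 95 by 95 mm, 6 mm thick; it stays empty. Origin: centre of the underside.
- flask: Closed steel flask with a black cap, loose, 66 mm in diameter, 160 mm high, about 450 g, standing upright. Leave alone. Origin: centre of the underside.
- earcase: White earbud case, loose, rounded box 60 (its x) by 46 (its y) by 22 mm high. Leave alone. Origin: centre of the underside.
- mouse: White computer mouse, loose, 112 mm long (its x), 58 mm wide, 25 mm high. Leave alone. Origin: centre of the underside.

How it is judged (in metres and radians):
On the way, in this order (a step that is already met when the one before it is completed fails the run):
1. the mug stands on the warmer, let go (z of mug in the frame of warmer between 0.01 and 0.018 m and horizontal distance between mug and warmer below 0.014 m and angle between mug's own z axis and vertical below 0.08 rad and contact force between mug and the fingers below 0.1 N and linear speed of mug below 0.03 m/s), for 0.2 s.
2. the dripper is seated on the mug, let go (z of mug in the frame of warmer between 0.01 and 0.018 m and horizontal distance between mug and warmer below 0.014 m and angle between each of mug, dripper's own z axis and vertical below 0.08 rad and z of dripper in the frame of mug between 0.064 and 0.0715 m and horizontal distance between dripper and mug below 0.0065 m and contact force between dripper and the fingers below 0.1 N and linear speed of dripper below 0.03 m/s), for 0.2 s.
3. the basket is nested in the dripper, let go (z of mug in the frame of warmer between 0.01 and 0.018 m and horizontal distance between mug and warmer below 0.014 m and angle between each of mug, dripper, basket's own z axis and vertical below 0.08 rad and z of dripper in the frame of mug between 0.064 and 0.0715 m and horizontal distance between dripper and mug below 0.0065 m and z of basket in the frame of dripper between 0.025 and 0.0325 m and horizontal distance between basket and dripper below 0.0065 m and contact force between basket and the fingers below 0.1 N and linear speed of basket below 0.03 m/s), for 0.2 s.
4. the lid sits on the basket, let go (z of mug in the frame of warmer between 0.01 and 0.018 m and horizontal distance between mug and warmer below 0.014 m and angle between each of mug, dripper, basket, lid's own z axis and vertical below 0.08 rad and z of dripper in the frame of mug between 0.064 and 0.0715 m and horizontal distance between dripper and mug below 0.0065 m and z of basket in the frame of dripper between 0.025 and 0.0325 m and horizontal distance between basket and dripper below 0.0065 m and z of lid in the frame of basket between 0.044 and 0.0515 m and horizontal distance between lid and basket below 0.0065 m and contact force between lid and the fingers below 0.1 N and linear speed of lid below 0.03 m/s), for 0.2 s.
At the end, for the whole second after the job is handed in: Mug upright on the warmer, axes within 14 mm; dripper on mug, basket in dripper and lid on basket, each within 3.5 mm of its seated height, 6.5 mm of the axis of the piece below and 0.08 rad of upright; all released and at rest (all of step 4 and contact force between each of mug, dripper, basket and the fingers below 0.1 N and linear speed of each of mug, dripper, basket below 0.03 m/s and angular speed of each of mug, dripper, basket, lid below 0.3 rad/s); the robot touches nothing.
It fails at once if the flask is pushed more than 20 mm or tipped over (distance of flask from where it was at the start of the episode above 0.02 m or angle between flask's own z axis and vertical above 0.5 rad).
It fails at once if the earbud case is pushed more than 20 mm or tipped over (distance of earcase from where it was at the start of the episode above 0.02 m or angle between earcase's own z axis and vertical above 0.5 rad).
It fails at once if the mouse is pushed more than 20 mm or tipped over (distance of mouse from where it was at the start of the episode above 0.02 m or angle between mouse's own z axis and vertical above 0.5 rad).
It also fails if it takes over 109 s, if anything falls off the work surface, if the arm or the gripper's body presses on something with over 40 N, if the wrist force passes 120 N, or if a joint passes its speed limit or range.

## Working session

There is one attempt and no reset: what is moved stays moved. The work goes in short steps, Python scripts to look and compute and a tool call to move; the robot and the scene stay as the last step left them, time stands still between calls to the robot, and variables do not carry over. Pictures are saved under pics/ and viewed, at most 14 in all, crops included, and the job is handed in when it is done.

Besides the shell and the picture viewer there is one more tool, called by a JSON object that holds its "api" and its "payload", one argument or row to a line. carry_out: Moves the arm, as the interface text tells. Shifts and turns lie within -1 to 1; 1 stands for 0.5 m of shift or 180 degrees of turn. Its arguments: {"type":"object","properties":{"series":{"type":"array","items":{"type":"array"}},"force":{"type":"number"}},"required":["series"]}

```bash
mkdir -p pics
python3 - <<'E'
from station import read_state, optics, job
import cv2,numpy as np
s=read_state();print(s['time'],s['tool_pos'],s['ee_rot'],s['width'])
for n in ['scene','top']:
    im=optics.get_image(n);cv2.imwrite(f'pics/{n}0.png',im[:,:,::-1])
    c=optics.get_calibration(n);print(n,{k:(np.round(v,4).tolist()) for k,v in c.items()})
E
```

```text
0.0 [0.26490151 0.56594846 0.40389338] [[-9.05693371e-01  4.23933033e-01 -5.47924960e-04]
 [ 4.23933381e-01  9.05692382e-01 -1.34083736e-03]
 [-7.21737863e-05 -1.44667119e-03 -9.99998951e-01]] 0.08561955324072568
scene {'fx': 509.4685, 'fy': 509.4685, 'cx': 279.7594, 'cy': 217.9752, 'world_to_cam': [[-0.741, 0.6715, -0.0035, 0.4309], [-0.5656, -0.6213, 0.5423, 0.3267], [0.362, 0.4038, 0.8402, -1.3611], [0.0, 0.0, 0.0, 1.0]]}
top {'fx': 455.4822, 'fy': 455.4822, 'cx': 274.8331, 'cy': 211.278, 'world_to_cam': [[-0.0003, -1.0, -0.0066, 0.011], [0.9813, -0.0015, 0.1927, -0.5795], [-0.1927, -0.0065, 0.9812, -1.0858], [0.0, 0.0, 0.0, 1.0]]}
```

View pics/top0.png

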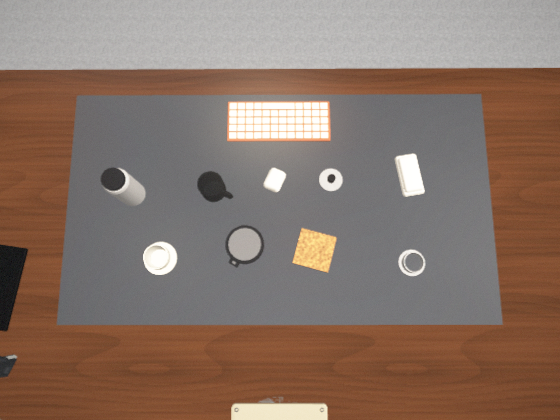

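View pics/scene0.png

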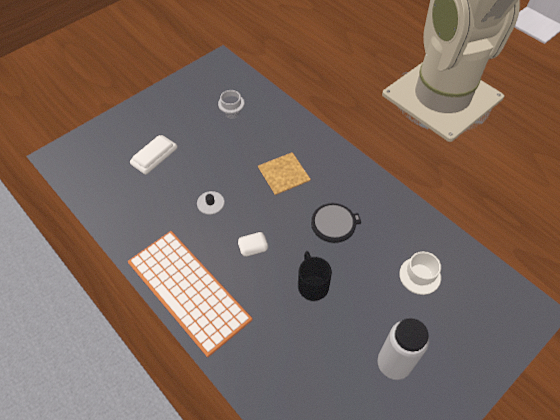

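The top view shows the mug at about (211,186), warmer (244,245), dripper (159,258), basket (412,263), lid (331,180), flask (125,185), earbud case (275,180) and mouse (410,175). I'll enlarge crops from both cameras.

Run:
```python
import cv2,numpy as np
def comp(src,cs,out):
    im=cv2.imread(src);t=[]
    for (u,v) in cs:
        p=cv2.resize(im[v-26:v+26,u-26:u+26],None,fx=5,fy=5,interpolation=cv2.INTER_CUBIC)
        p=np.clip(p.astype(float)*1.0,0,255); p=(255*(p/255)**.6).astype(np.uint8)
        for k in range(0,52,10):
            cv2.putText(p,str(u-26+k),(k*5,8),0,.3,(0,255,255),1);cv2.putText(p,str(v-26+k),(0,k*5+4),0,.3,(0,255,0),1)
            cv2.line(p,(k*5,10),(k*5,14),(0,255,255),1);cv2.line(p,(22,k*5),(26,k*5),(0,255,0),1)
        t.append(p)
    cv2.imwrite(out,np.vstack([np.hstack(t[:3]),np.hstack(t[3:])]))
comp('pics/top0.png',[(214,188),(243,246),(160,258),(412,263),(331,180),(275,180)],'pics/topc.png')
comp('pics/scene0.png',[(314,276),(335,222),(420,272),(231,104),(210,202),(253,244)],'pics/scenec.png')
```

```text
(no output)
```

View pics/topc.png

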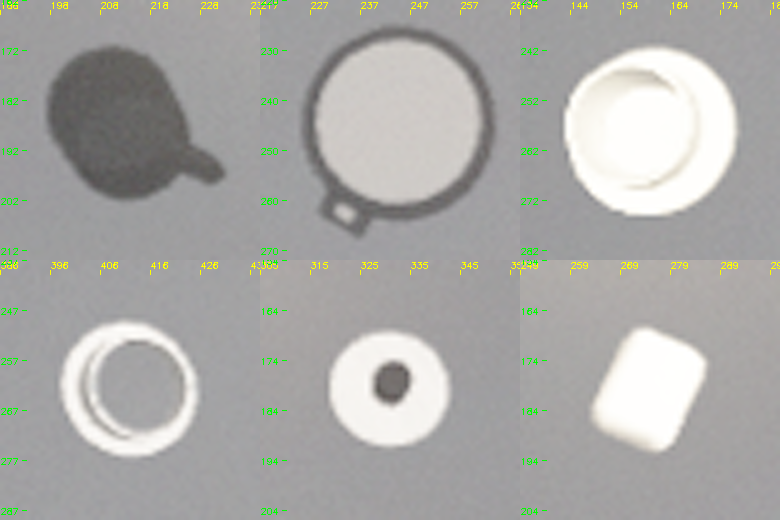

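View pics/scenec.png

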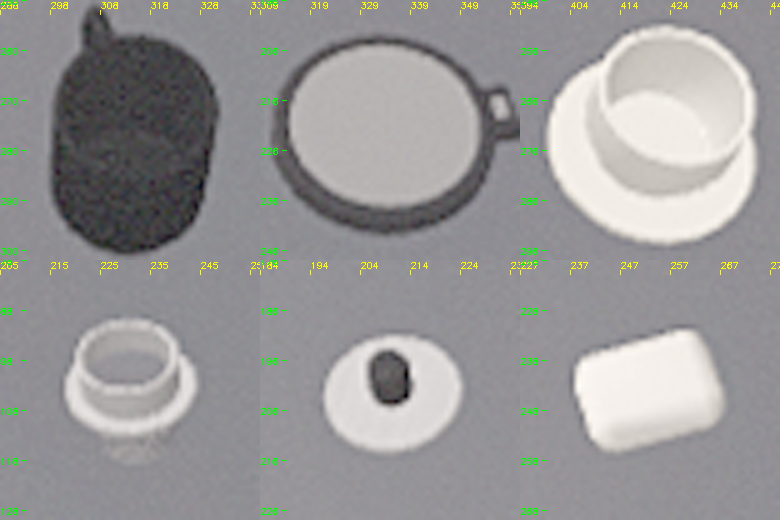

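Both crop sheets are clear; the mug handle points to the lower right in the top view and the warmer block to its lower left. I'll fit model silhouettes per camera.

```bash
cat > fit.py <<'E'
import cv2,numpy as np
from scipy.optimize import minimize
S=5
M={'mug':[(0,28),(8,32.5),(80,32.5)],'warmer':[(0,50),(14,50)],'dripper':[(0,20),(12,24.5),(12,42),(16,42),(16,24),(34,31),(61,31)],
'basket':[(0,19),(32,24.5),(32,33),(36,33),(36,26),(56,26)],'lid':[(0,16),(8,19.5),(8,31),(12,31),(12,10),(34,10)],'flask':[(0,33),(140,33),(160,30)]}
def proj(c,P):
    P=np.atleast_2d(P);q=np.c_[P,np.ones(len(P))]@np.array(c['world_to_cam']).T
    return np.c_[c['cx']+c['fx']*q[:,0]/-q[:,2],c['cy']+c['fy']*-q[:,1]/-q[:,2]]
def render(c,name,p,org,n,zoff=0):
    m=np.zeros((n*S,n*S),np.uint8);a=np.linspace(0,2*np.pi,60)
    cir=lambda z,r:np.c_[p[0]+r/1e3*np.cos(a),p[1]+r/1e3*np.sin(a),0*a+z/1e3+zoff]
    def hull(P):
        u=(proj(c,P)-org+.5)*S-.5
        cv2.fillConvexPoly(m,np.round(cv2.convexHull(u.astype(np.float32))*16).astype(np.int32),255,shift=4)
    L=M[name]
    for A,B in zip(L,L[1:]): hull(np.r_[cir(*A),cir(*B)])
    if name in('mug','warmer'):
        th=p[2];R=np.array([[np.cos(th),-np.sin(th)],[np.sin(th),np.cos(th)]])
        B=np.array([[x,y,z] for x in(-4.5,4.5) for y in(30,61) for z in(15,71)]) if name=='mug' else np.array([[-x,y,z] for x in(45,61) for y in(-9,9) for z in(0,10)])
        B=B/1e3;B[:,:2]=B[:,:2]@R.T+p[:2];B[:,2]+=zoff;hull(B)
    return cv2.GaussianBlur(m,(0,0),4).astype(float)/255
def seg(im,uv,n,dark,thr):
    u,v=int(uv[0])-n//2,int(uv[1])-n//2
    g=cv2.resize(cv2.cvtColor(im[v:v+n,u:u+n],cv2.COLOR_RGB2GRAY),None,fx=S,fy=S,interpolation=cv2.INTER_CUBIC)
    m=((g<thr) if dark else (g>thr)).astype(np.uint8)
    cs,_=cv2.findContours(m,cv2.RETR_EXTERNAL,cv2.CHAIN_APPROX_NONE)
    best=max(cs,key=lambda k:cv2.contourArea(k) if True else 0)
    o=np.zeros_like(m);cv2.drawContours(o,[best],-1,255,-1)
    return cv2.GaussianBlur(o,(0,0),4).astype(float)/255,np.array([u,v])
def fit(c,im,name,uv,p0,n=60,dark=False,thr=110,zoff=0):
    t,org=seg(im,uv,n,dark,thr)
    f=lambda p:((render(c,name,p,org,n,zoff)-t)**2).sum()/t.sum()
    s=np.vstack([p0]+[np.array(p0)+d for d in np.diag([.01,.01,.4][:len(p0)])])
    r=minimize(f,p0,method='Nelder-Mead',options=dict(initial_simplex=s,xatol=1e-5,fatol=1e-6))
    return r.x,r.fun
def ground(c,uv,z):
    W=np.array(c['world_to_cam']);R,t=W[:3,:3],W[:3,3];C=-R.T@t
    d=R.T@np.array([(uv[0]-c['cx'])/c['fx'],-(uv[1]-c['cy'])/c['fy'],-1]);return C+d*(z-C[2])/d[2]
E
python3 - <<'E'
from fit import *;from station import optics
T={'mug':(214,188),'warmer':(243,246),'dripper':(160,258),'basket':(412,263),'lid':(331,180)}
Sc={'mug':(314,276),'warmer':(335,222),'dripper':(420,272),'basket':(231,104),'lid':(210,202)}
for cam,D in (('top',T),('scene',Sc)):
    c=optics.get_calibration(cam);im=cv2.imread(f'pics/{cam}0.png')[:,:,::-1]
    for k,uv in D.items():
        dark=k in('mug','warmer');p0=list(ground(c,uv,.03)[:2])
        if dark:
            res=[fit(c,im,k,uv,p0+[a],dark=True,thr=45) for a in(-2.5,-1,.5,2)];x,f=min(res,key=lambda r:r[1])
        else: x,f=fit(c,im,k,uv,p0,thr=110)
        print(cam,k,np.round(x,4),round(f,3))
    if cam=='top':
        print('ear',ground(c,(275,180),.011),'mouse',ground(c,(410,175),.012),'flask',ground(c,(134,195),0))
E
```

```text
top mug [0.4971 0.1819 0.1935] 0.369Traceback (most recent call last):
  File "<stdin>", line 9, in <module>
  File "fit.py", line 31, in fit
    t,org=seg(im,uv,n,dark,thr)
          ~~~^^^^^^^^^^^^^^^^^^
  File "fit.py", line 27, in seg
    best=max(cs,key=lambda k:cv2.contourArea(k) if True else 0)
ValueError: max() iterable argument is empty
```

```bash
cat > run1.py <<'E'
from fit import *;from station import optics
T={'mug':(214,188),'warmer':(243,246),'dripper':(160,258),'basket':(412,263),'lid':(331,180)}
Sc={'mug':(314,276),'warmer':(335,222),'dripper':(420,272),'basket':(231,104),'lid':(210,202)}
for cam,D in (('top',T),('scene',Sc)):
    c=optics.get_calibration(cam);im=cv2.imread(f'pics/{cam}0.png')[:,:,::-1]
    for k,uv in D.items():
        g=cv2.cvtColor(im[uv[1]-30:uv[1]+30,uv[0]-30:uv[0]+30],cv2.COLOR_RGB2GRAY);bg=np.median(np.r_[g[:4].ravel(),g[-4:].ravel()])
        dark=k in('mug','warmer');p0=list(ground(c,uv,.03)[:2])
        ext=np.percentile(g,2 if dark else 98);thr=(bg+ext)/2
        if dark:
            res=[fit(c,im,k,uv,p0+[a],dark=True,thr=thr) for a in(-2.5,-1,.5,2)];x,f=min(res,key=lambda r:r[1])
        else: x,f=fit(c,im,k,uv,p0,thr=thr)
        print(cam,k,bg,ext,np.round(x,4),round(f,3))
    if cam=='top':
        print('ear',ground(c,(275,180),.011),'mouse',ground(c,(410,175),.012),'flask',ground(c,(134,195),0))
E
python3 run1.py
```

```text
top mug 116.0 47.0 [0.647  0.1732 2.6542] 0.025
top warmer 118.0 63.0 [ 0.5025  0.0895 -0.5281] 0.006
top dripper 116.0 254.0 [0.4671 0.3043] 0.001
top basket 119.0 240.0 [ 0.4534 -0.3304] 0.001
top lid 118.5 239.0 [ 0.6747 -0.1363] 0.002
ear [0.67270884 0.01027336 0.011     ] mouse [ 0.68536357 -0.34654932  0.012     ] flask [0.63524159 0.3851439  0.        ]
scene mug 98.0 18.0 [0.6457 0.1728 2.6476] 0.036
scene warmer 98.0 36.0 [ 0.5017  0.0902 -0.531 ] 0.017
scene dripper 99.0 232.0 [0.4656 0.3046] 0.001
scene basket 99.0 189.01999999999998 [ 0.4506 -0.3317] 0.114
scene lid 104.0 200.0 [ 0.6729 -0.1365] 0.006
```

All fits agree within 2 mm between cameras, and sizes, reach and layout are plausible. Next, a helper for the move numbers.

```bash
cat > go.py <<'E'
import sys,numpy as np
from station import read_state
from scipy.spatial.transform import Rotation as Rn
s=read_state();p=np.array(s['tool_pos']);R=np.array(s['ee_rot'])
print('t',s['time'],'tcp',np.round(p,4),'w',round(s['width'],4),'gf',round(s['gripper_force'],1),'F',np.round(s['force'],1),'q',np.round(s['q'],0))
print('yaw(y)',round(np.degrees(np.arctan2(R[1,1],R[0,1])),2),'tilt',np.round(R[:,2],4))
yaw=-25.1; a=np.radians(yaw);y=np.array([np.cos(a),np.sin(a),0]);z=np.array([0,0,-1.]);D=np.c_[np.cross(y,z),y,z]
print('turn',np.round(Rn.from_matrix(R.T@D).as_rotvec()/np.pi,4))
for w in sys.argv[1:]:   # x,y,tcpz
    print(w,np.round(R.T@(np.array(eval(w))-p)/.5,4))
E
python3 go.py "(.6465,.173,.404)" "(.6465,.173,.2)"
```

```text
t 0.1 tcp [0.2649 0.5659 0.404 ] w 0.0849 gf 0.0 F [ 0.5 -0.1 -0.6] q [-66.  19.  -4.  84.   1.  77.  -5.]
yaw(y) 64.92 tilt [-5.0e-04 -1.2e-03 -1.0e+00]
turn [-3.000e-04  3.000e-04  5.001e-01]
(.6465,.173,.404) [-1.0244e+00 -3.8830e-01  6.0000e-04]
(.6465,.173,.2) [-1.0244 -0.3878  0.4086]
```

{"api": "carry_out", "payload": {
  "series": [
    [[-0.9,-0.36,0],[0,0,0.5],1],
    [[-0.9,-0.36,0],[0,0,0.5],1],
    [[-0.9,-0.36,0],[0,0,0.5],1],
    [[-0.9,-0.36,0],[0,0,0.5],1],
    [[-0.9,-0.36,0],[0,0,0.5],1],
    [[-0.9,-0.36,0],[0,0,0.5],1],
    [[-0.9,-0.36,0],[0,0,0.5],1],
    [[-0.9,-0.36,0],[0,0,0.5],1],
    [[-0.9,-0.36,0],[0,0,0.5],1],
    [[-0.9,-0.36,0],[0,0,0.5],1]
  ]
}}

```text
time: 1.1
tool_pos: [0.598, 0.2087, 0.4045]
ee_rot: [[0.367, 0.93, 0.0], [0.93, -0.367, -0.001], [-0.001, 0.001, -1.0]]
force: [0.4, 0.1, -0.4]
width: 0.0854
gripper_force: 0.0
```

{"api": "carry_out", "payload": {
  "series": [
    [[0,0,0],[0,0,0],1],
    [[0,0,0],[0,0,0],1],
    [[0,0,0],[0,0,0],1]
  ]
}}

```text
time: 1.4
tool_pos: [0.5956, 0.2136, 0.4044]
ee_rot: [[0.356, 0.934, -0.001], [0.934, -0.356, 0.001], [0.0, -0.001, -1.0]]
force: [0.3, 0.8, 0.0]
width: 0.0854
gripper_force: 0.0
```

```bash
python3 go.py "(.6465,.173,.404)" "(.6465,.173,.205)"
```

```text
t 1.4 tcp [0.5956 0.2136 0.4044] w 0.0854 gf 0.0 F [0.3 0.8 0. ] q [-40.  21.  22.  84.  -8.  77. -39.]
yaw(y) -20.87 tilt [-9.e-04  5.e-04 -1.e+00]
turn [-0.0003 -0.      0.0235]
(.6465,.173,.404) [-0.0395  0.1241  0.0006]
(.6465,.173,.205) [-0.0396  0.1245  0.3986]
```

{"api": "carry_out", "payload": {
  "series": [
    [[-0.0395,0.124,0.1],[0,0,0.0235],1],
    [[-0.0395,0.124,0.15],[0,0,0.0235],1],
    [[-0.0395,0.124,0.15],[0,0,0.0235],1],
    [[-0.0395,0.124,0.15],[0,0,0.0235],1]
  ]
}}

```text
time: 1.8
tool_pos: [0.6464, 0.1726, 0.3286]
ee_rot: [[0.425, 0.905, -0.002], [0.905, -0.425, -0.0], [-0.001, -0.002, -1.0]]
force: [-0.2, 0.7, 0.1]
width: 0.0853
gripper_force: 0.0
```

```bash
python3 - <<'E'
from station import optics;import cv2
im=optics.get_image('wrist');cv2.imwrite('pics/w1.png',im[:,:,::-1])
E
python3 go.py "(.6465,.173,.205)"
```

```text
t 1.85 tcp [0.6465 0.1732 0.3303] w 0.0856 gf 0.0 F [0.6 1.4 1.1] q [-35.  28.  23.  83. -11.  71. -36.]
yaw(y) -25.12 tilt [ 0.      0.0011 -1.    ]
turn [-0.0001 -0.0003 -0.0001]
(.6465,.173,.205) [-0.0007  0.0003  0.2506]
```

View pics/w1.png

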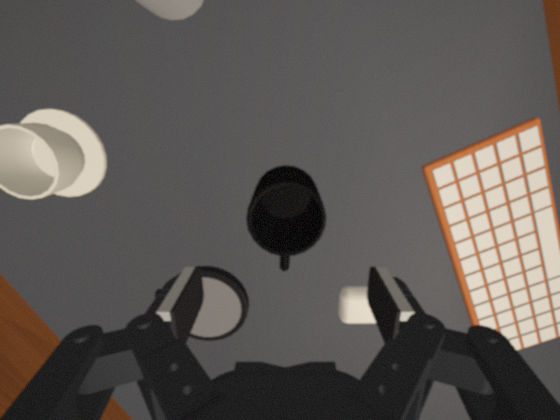

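The mug (centre column 286) sits midway between the fingers (188/384), with its handle pointing toward the gripper side, clear of the pads. Descending and gripping.

{"api": "carry_out", "payload": {
  "series": [
    [[-0.0005,0,0.08],[0,0,0],1],
    [[-0.0005,0,0.15],[0,0,0],1],
    [[-0.0005,0,0.2],[0,0,0],1],
    [[-0.0005,0,0.23],[0,0,0],1],
    [[-0.0005,0,0.25],[0,0,0],1],
    [[-0.0005,0,0.25],[0,0,0],1],
    [[-0.0005,0,0.25],[0,0,0],1]
  ]
}}

```text
time: 2.55
tool_pos: [0.6474, 0.1718, 0.2063]
ee_rot: [[0.426, 0.905, 0.002], [0.905, -0.426, 0.001], [0.002, 0.001, -1.0]]
force: [0.1, -0.6, -0.4]
width: 0.0857
gripper_force: 0.0
```

{"api": "carry_out", "payload": {
  "series": [
    [[0,0,0],[0,0,0],0.5],
    [[0,0,0],[0,0,0],0.5],
    [[0,0,0],[0,0,0],0.5],
    [[0,0,0],[0,0,0],0.5],
    [[0,0,0],[0,0,0],0.5],
    [[0,0,0],[0,0,0],0.5]
  ],
  "force": 30
}}

```text
time: 3.15
tool_pos: [0.6474, 0.1715, 0.2061]
ee_rot: [[0.427, 0.904, 0.002], [0.904, -0.427, 0.001], [0.002, 0.001, -1.0]]
force: [-1.2, -0.3, 5.8]
width: 0.0631
gripper_force: 34.0
```

{"api": "carry_out", "payload": {
  "series": [
    [[0,0,-0.04],[0,0,0],0.5],
    [[0,0,-0.1],[0,0,0],0.5],
    [[0,0,-0.14],[0,0,0],0.5],
    [[0,0,-0.14],[0,0,0],0.5]
  ]
}}

```text
time: 3.55
tool_pos: [0.6478, 0.1714, 0.278]
ee_rot: [[0.427, 0.904, 0.005], [0.904, -0.427, 0.002], [0.004, 0.004, -1.0]]
force: [0.2, 0.8, -1.4]
width: 0.0631
gripper_force: 34.6
```

```bash
python3 go.py "(.502,.0898,.276)" "(.502,.0898,.2212)"
```

```text
t 3.55 tcp [0.6478 0.1714 0.278 ] w 0.0631 gf 34.6 F [ 0.2  0.8 -1.4] q [-35.  31.  22.  86. -12.  66. -36.]
yaw(y) -25.27 tilt [ 0.0049  0.0019 -1.    ]
turn [ 0.0011 -0.0012 -0.0009]
(.502,.0898,.276) [-0.272  -0.1941  0.0023]
(.502,.0898,.2212) [-0.2724 -0.1945  0.1119]
```

{"api": "carry_out", "payload": {
  "series": [
    [[-0.07,-0.05,0],[0.001,-0.001,0],0.5],
    [[-0.14,-0.1,0],[0.001,-0.001,0],0.5],
    [[-0.21,-0.15,0],[0.001,-0.001,0],0.5],
    [[-0.25,-0.18,0],[0.001,-0.001,0],0.5],
    [[-0.272,-0.194,0],[0.001,-0.001,0],0.5],
    [[-0.272,-0.194,0],[0.001,-0.001,0],0.5],
    [[-0.272,-0.194,0],[0.001,-0.001,0],0.5]
  ]
}}

```text
time: 4.25
tool_pos: [0.5012, 0.0901, 0.2743]
ee_rot: [[0.427, 0.904, -0.004], [0.904, -0.427, -0.001], [-0.003, -0.003, -1.0]]
force: [0.3, 0.4, -2.3]
width: 0.0635
gripper_force: 35.0
```

```bash
python3 go.py "(.502,.0898,.223)"
```

```text
t 4.25 tcp [0.5012 0.0901 0.2743] w 0.0635 gf 35.0 F [ 0.3  0.4 -2.3] q [-37.  12.  24. 111.  -6.  59. -36.]
yaw(y) -25.25 tilt [-0.0043 -0.0012 -1.    ]
turn [-0.0011  0.0009 -0.0008]
(.502,.0898,.223) [0.0005 0.002  0.1026]
```

{"api": "carry_out", "payload": {
  "series": [
    [[0,0,0.05],[0,0,0],0.5],
    [[0,0,0.08],[0,0,0],0.5],
    [[0,0,0.095],[0,0,0],0.5],
    [[0,0,0.1],[0,0,0],0.5],
    [[0,0,0.103],[0,0,0],0.5],
    [[0,0,0.104],[0,0,0],0.5],
    [[0,0,0.104],[0,0,0],0.5]
  ]
}}

```text
time: 4.95
tool_pos: [0.5012, 0.0898, 0.2232]
ee_rot: [[0.427, 0.904, -0.003], [0.904, -0.427, -0.001], [-0.002, -0.003, -1.0]]
force: [0.1, -0.1, -2.5]
width: 0.0632
gripper_force: 34.9
```

{"api": "carry_out", "payload": {
  "series": [
    [[0,0,0.002],[0,0,0],0.5],
    [[0,0,0.003],[0,0,0],0.5],
    [[0,0,0.003],[0,0,0],0.5]
  ]
}}

```text
time: 5.25
tool_pos: [0.5009, 0.0897, 0.2213]
ee_rot: [[0.427, 0.904, -0.004], [0.904, -0.427, -0.001], [-0.003, -0.003, -1.0]]
force: [0.0, -0.3, -2.0]
width: 0.063
gripper_force: 34.9
```

{"api": "carry_out", "payload": {
  "series": [
    [[0,0,0.002],[0,0,0],0.5],
    [[0,0,0.003],[0,0,0],0.5],
    [[0,0,0.003],[0,0,0],0.5]
  ]
}}

```text
time: 5.55
tool_pos: [0.501, 0.0897, 0.2202]
ee_rot: [[0.427, 0.904, -0.004], [0.904, -0.427, -0.001], [-0.003, -0.003, -1.0]]
force: [-3.6, -0.5, 5.2]
width: 0.0629
gripper_force: 35.7
```

Contact felt. Release and lift.

{"api": "carry_out", "payload": {
  "series": [
    [[0,0,0],[0,0,0],1],
    [[0,0,0],[0,0,0],1],
    [[0,0,0],[0,0,0],1],
    [[0,0,0],[0,0,0],1],
    [[0,0,0],[0,0,0],1],
    [[0,0,-0.06],[0,0,0],1],
    [[0,0,-0.14],[0,0,0],1],
    [[0,0,-0.22],[0,0,0],1],
    [[0,0,-0.3],[0,0,0],1],
    [[0,0,-0.3],[0,0,0],1]
  ]
}}

```text
time: 6.55
tool_pos: [0.5028, 0.0898, 0.375]
ee_rot: [[0.427, 0.904, 0.004], [0.904, -0.427, 0.002], [0.003, 0.003, -1.0]]
force: [0.0, 0.9, 0.6]
width: 0.0855
gripper_force: 0.0
```

```bash
python3 go.py "(.4663,.3044,.37)" "(.4663,.3044,.2)"
```

```text
t 6.55 tcp [0.5028 0.0898 0.375 ] w 0.0855 gf 0.0 F [0.  0.9 0.6] q [-39.   5.  25. 104.  -2.  71. -38.]
yaw(y) -25.28 tilt [ 0.0038  0.002  -1.    ]
turn [ 0.0008 -0.0011 -0.001 ]
(.4663,.3044,.37) [ 0.3568 -0.2493  0.0107]
(.4663,.3044,.2) [ 0.3557 -0.2502  0.3507]
```

{"api": "carry_out", "payload": {
  "series": [
    [[0.08,-0.056,0],[0.001,-0.001,-0.001],1],
    [[0.16,-0.112,0],[0.001,-0.001,-0.001],1],
    [[0.24,-0.168,0],[0.001,-0.001,-0.001],1],
    [[0.32,-0.224,0.03],[0.001,-0.001,-0.001],1],
    [[0.356,-0.25,0.1],[0.001,-0.001,-0.001],1],
    [[0.356,-0.25,0.15],[0.001,-0.001,-0.001],1],
    [[0.356,-0.25,0.15],[0.001,-0.001,-0.001],1],
    [[0.356,-0.25,0.15],[0.001,-0.001,-0.001],1]
  ]
}}

```text
time: 7.35
tool_pos: [0.4644, 0.3035, 0.2947]
ee_rot: [[0.425, 0.905, -0.009], [0.905, -0.425, -0.004], [-0.007, -0.006, -1.0]]
force: [1.1, 0.0, 0.8]
width: 0.0852
gripper_force: 0.0
```

```bash
python3 go.py "(.4663,.3044,.2)"
python3 - <<'E'
from station import optics;import cv2
from fit import *
for n in('top','scene'):
    im=optics.get_image(n);cv2.imwrite(f'pics/{n}1.png',im[:,:,::-1]);c=optics.get_calibration(n)
    uv=proj(c,[.502,.09,.05])[0]
    res=[fit(c,im,'mug',uv,[.502,.09,2.65],n=44,dark=True,thr=t,zoff=.014) for t in(75 if n=='top' else 30,)]
    print(n,res)
im=optics.get_image('wrist');cv2.imwrite('pics/w2.png',im[:,:,::-1])
a=cv2.imread('pics/top1.png')[190:300,120:300];b=cv2.imread('pics/scene1.png')[180:290,280:460]
cv2.imwrite('pics/c1.png',cv2.resize(np.hstack([a,b]),None,fx=2.2,fy=2.2))
E
```

```text
t 7.35 tcp [0.4644 0.3035 0.2947] w 0.0852 gf 0.0 F [1.1 0.  0.8] q [-51.  16.  15. 103.  -5.  63. -59.]
yaw(y) -25.13 tilt [-0.0088 -0.0038 -1.    ]
turn [-0.002   0.0023 -0.0002]
(.4663,.3044,.2) [0.0046 0.0038 0.1893]
top [(array([0.4902162 , 0.09445244, 3.40788267]), np.float64(0.30741141820037116))]
scene [(array([ 0.47274074,  0.19358025, -1.22160494]), np.float64(0.8272112034800166))]
```

View pics/c1.png

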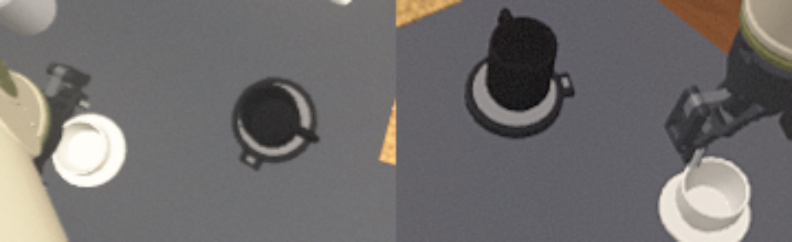

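View pics/w2.png

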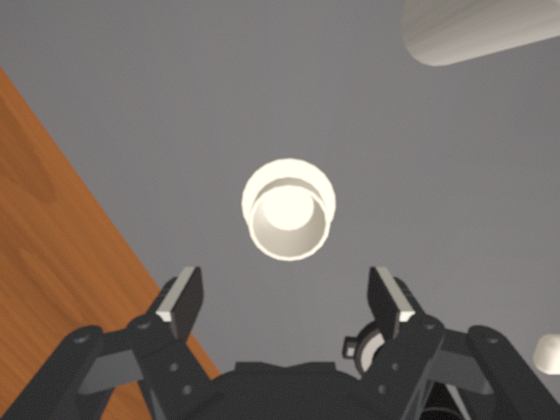

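The mug stands centred on the warmer. In the wrist view the dripper rim (column 289) is centred between the fingers. Descend and grip it.

{"api": "carry_out", "payload": {
  "series": [
    [[0.0045,0.0038,0.04],[-0.001,0.001,0],1],
    [[0.0045,0.0038,0.1],[-0.002,0.002,0],1],
    [[0.0045,0.0038,0.15],[-0.002,0.002,0],1],
    [[0.0045,0.0038,0.18],[-0.002,0.002,0],1],
    [[0.0045,0.0038,0.188],[-0.002,0.002,0],1],
    [[0.0045,0.0038,0.188],[-0.002,0.002,0],1],
    [[0.0045,0.0038,0.188],[-0.002,0.002,0],1]
  ]
}}

```text
time: 8.2
tool_pos: [0.4666, 0.3054, 0.2019]
ee_rot: [[0.424, 0.906, 0.002], [0.906, -0.424, 0.001], [0.002, 0.001, -1.0]]
force: [-0.2, 0.2, -0.1]
width: 0.0853
gripper_force: 0.0
```

{"api": "carry_out", "payload": {
  "series": [
    [[0,0,0],[0,0,0],0.5],
    [[0,0,0],[0,0,0],0.5],
    [[0,0,0],[0,0,0],0.5],
    [[0,0,0],[0,0,0],0.5],
    [[0,0,0],[0,0,0],0.5],
    [[0,0,0],[0,0,0],0.5]
  ],
  "force": 30
}}

```text
time: 8.8
tool_pos: [0.4664, 0.3053, 0.2015]
ee_rot: [[0.424, 0.906, 0.001], [0.906, -0.424, 0.001], [0.001, 0.001, -1.0]]
force: [-1.2, -1.7, 7.5]
width: 0.0601
gripper_force: 31.9
```

```bash
python3 go.py
```

```text
t 8.8 tcp [0.4664 0.3053 0.2015] w 0.0601 gf 31.9 F [-1.2 -1.7  7.5] q [-50.  23.  14. 107.  -7.  52. -57.]
yaw(y) -25.08 tilt [ 0.0011  0.0011 -1.    ]
turn [ 0.0002 -0.0005  0.0001]
```

{"api": "carry_out", "payload": {
  "series": [
    [[0,0,-0.04],[0,0,0],0.5],
    [[0,0,-0.12],[0,0,0],0.5],
    [[0,0,-0.2],[0,0,0],0.5],
    [[0,0,-0.26],[0,0,0],0.5],
    [[0,0,-0.26],[0,0,0],0.5],
    [[0,0,-0.26],[0,0,0],0.5]
  ]
}}

```text
time: 9.4
tool_pos: [0.4659, 0.305, 0.3306]
ee_rot: [[0.424, 0.906, 0.0], [0.906, -0.424, 0.001], [0.001, -0.0, -1.0]]
force: [1.2, -0.1, -3.7]
width: 0.0598
gripper_force: 34.5
```

```bash
python3 go.py "(.5017,.0913,.325)" "(.5017,.0913,.2835)"
python3 - <<'E'
from station import optics;import cv2
from fit import *
E
```

```text
t 9.4 tcp [0.4659 0.305  0.3306] w 0.0598 gf 34.5 F [ 1.2 -0.1 -3.7] q [-52.  14.  16. 101.  -4.  66. -60.]
yaw(y) -25.07 tilt [ 3.e-04  6.e-04 -1.e+00]
turn [-0.     -0.0002  0.0002]
(.5017,.0913,.325) [-0.3568  0.246   0.0109]
(.5017,.0913,.2835) [-0.3568  0.246   0.0939]
```

{"api": "carry_out", "payload": {
  "series": [
    [[-0.07,0.048,0],[0,0,0],0.5],
    [[-0.14,0.096,0],[0,0,0],0.5],
    [[-0.21,0.145,0],[0,0,0],0.5],
    [[-0.28,0.193,0],[0,0,0],0.5],
    [[-0.33,0.228,0],[0,0,0],0.5],
    [[-0.357,0.246,0],[0,0,0],0.5],
    [[-0.357,0.246,0],[0,0,0],0.5],
    [[-0.357,0.246,0],[0,0,0],0.5]
  ]
}}

```text
time: 10.2
tool_pos: [0.5013, 0.0916, 0.3293]
ee_rot: [[0.424, 0.906, -0.002], [0.906, -0.424, -0.0], [-0.001, -0.002, -1.0]]
force: [-0.4, 1.6, -1.4]
width: 0.0597
gripper_force: 34.4
```

```bash
python3 go.py "(.5017,.0913,.2835)"
```

```text
t 10.2 tcp [0.5013 0.0916 0.3293] w 0.0597 gf 34.4 F [-0.4  1.6 -1.4] q [-38.   8.  24. 108.  -3.  65. -37.]
yaw(y) -25.09 tilt [-2.1e-03 -4.0e-04 -1.0e+00]
turn [-0.0005  0.0004  0.0001]
(.5017,.0913,.2835) [-0.      0.0011  0.0915]
```

{"api": "carry_out", "payload": {
  "series": [
    [[0,0.001,0.03],[0,0,0],0.5],
    [[0,0.001,0.05],[0,0,0],0.5],
    [[0,0.001,0.065],[0,0,0],0.5],
    [[0,0.001,0.075],[0,0,0],0.5],
    [[0,0.001,0.083],[0,0,0],0.5],
    [[0,0.001,0.088],[0,0,0],0.5],
    [[0,0.001,0.088],[0,0,0],0.5]
  ]
}}

```text
time: 10.9
tool_pos: [0.5022, 0.0911, 0.2864]
ee_rot: [[0.424, 0.906, -0.0], [0.906, -0.424, -0.0], [-0.0, -0.0, -1.0]]
force: [-0.5, -0.1, -2.1]
width: 0.0597
gripper_force: 34.4
```

{"api": "carry_out", "payload": {
  "series": [
    [[0,0,0.002],[0,0,0],0.5],
    [[0,0,0.003],[0,0,0],0.5],
    [[0,0,0.003],[0,0,0],0.5]
  ]
}}

```text
time: 11.2
tool_pos: [0.5022, 0.091, 0.2851]
ee_rot: [[0.424, 0.906, 0.0], [0.906, -0.424, 0.0], [0.0, 0.0, -1.0]]
force: [-0.4, -0.5, -1.9]
width: 0.0597
gripper_force: 34.4
```

{"api": "carry_out", "payload": {
  "series": [
    [[0,0,0.002],[0,0,0],0.5],
    [[0,0,0.003],[0,0,0],0.5],
    [[0,0,0.003],[0,0,0],0.5]
  ]
}}

```text
time: 11.5
tool_pos: [0.5023, 0.091, 0.2836]
ee_rot: [[0.424, 0.906, 0.0], [0.906, -0.424, 0.0], [0.0, 0.0, -1.0]]
force: [0.0, 0.5, -0.3]
width: 0.0599
gripper_force: 34.4
```

{"api": "carry_out", "payload": {
  "series": [
    [[0,0,0.001],[0,0,0],0.5],
    [[0,0,0.001],[0,0,0],0.5]
  ]
}}

```text
time: 11.7
tool_pos: [0.5023, 0.091, 0.2835]
ee_rot: [[0.424, 0.906, 0.0], [0.906, -0.424, 0.001], [0.001, -0.0, -1.0]]
force: [-1.7, -0.4, 5.2]
width: 0.0601
gripper_force: 35.2
```

{"api": "carry_out", "payload": {
  "series": [
    [[0,0,0],[0,0,0],1],
    [[0,0,0],[0,0,0],1],
    [[0,0,0],[0,0,0],1],
    [[0,0,0],[0,0,0],1],
    [[0,0,0],[0,0,0],1],
    [[0,0,-0.05],[0,0,0],1],
    [[0,0,-0.12],[0,0,0],1],
    [[0,0,-0.2],[0,0,0],1],
    [[0,0,-0.25],[0,0,0],1],
    [[0,0,-0.25],[0,0,0],1]
  ]
}}

```text
time: 12.7
tool_pos: [0.503, 0.0909, 0.4117]
ee_rot: [[0.424, 0.906, 0.006], [0.906, -0.424, 0.003], [0.005, 0.004, -1.0]]
force: [0.5, 1.0, -0.2]
width: 0.0854
gripper_force: 0.0
```

```bash
python3 go.py "(.453,-.3305,.41)"
```

```text
t 12.7 tcp [0.503  0.0909 0.4117] w 0.0854 gf 0.0 F [ 0.5  1.  -0.2] q [-39.   4.  24. 101.  -2.  75. -39.]
yaw(y) -25.09 tilt [ 0.0057  0.0026 -1.    ]
turn [ 0.0013 -0.0015  0.0001]
(.453,-.3305,.41) [-8.057e-01  2.669e-01  7.000e-04]
```

{"api": "carry_out", "payload": {
  "series": [
    [[-0.08,0.026,0],[0.001,-0.001,0],1],
    [[-0.17,0.056,0],[0.001,-0.001,0],1],
    [[-0.26,0.086,0],[0.001,-0.001,0],1],
    [[-0.35,0.116,0],[0.001,-0.001,0],1],
    [[-0.44,0.146,0],[0.001,-0.001,0],1],
    [[-0.53,0.176,0],[0.001,-0.001,0],1],
    [[-0.62,0.206,0],[0.001,-0.001,0],1],
    [[-0.7,0.232,0.03],[0.001,-0.001,0],1],
    [[-0.77,0.255,0.08],[0.001,-0.001,0],1],
    [[-0.806,0.267,0.14],[0.001,-0.001,0],1]
  ]
}}

```text
time: 13.7
tool_pos: [0.451, -0.3338, 0.3372]
ee_rot: [[0.427, 0.904, -0.003], [0.904, -0.427, -0.003], [-0.005, -0.002, -1.0]]
force: [0.8, 0.3, -0.5]
width: 0.0855
gripper_force: 0.0
```

{"api": "carry_out", "payload": {
  "series": [
    [[0,0,0],[0,0,0],1],
    [[0,0,0],[0,0,0],1],
    [[0,0,0],[0,0,0],1]
  ]
}}

```text
time: 14.0
tool_pos: [0.4529, -0.3298, 0.3386]
ee_rot: [[0.423, 0.906, -0.003], [0.906, -0.423, -0.001], [-0.003, -0.002, -1.0]]
force: [-0.1, 0.4, -0.3]
width: 0.0858
gripper_force: 0.0
```

```bash
python3 go.py "(.4525,-.3307,.21)"
python3 - <<'E'
from station import optics;import cv2,numpy as np
w=optics.get_image('wrist')[:,:,::-1];a=optics.get_image('top')[:,:,::-1];b=optics.get_image('scene')[:,:,::-1]
cv2.imwrite('pics/top2.png',a);cv2.imwrite('pics/scene2.png',b)
s=np.vstack([cv2.resize(a[200:290,200:290],(200,200)),cv2.resize(b[140:260,270:390],(220-20,220))])
cv2.imwrite('pics/w3.png',np.hstack([w,s]))
E
```

```text
t 14.0 tcp [ 0.4529 -0.3298  0.3386] w 0.0858 gf 0.0 F [-0.1  0.4 -0.3] q [ -7.  17.  46. 101. -13.  68.  17.]
yaw(y) -25.01 tilt [-0.0032 -0.0014 -1.    ]
turn [-0.0007  0.0008  0.0005]
(.4525,-.3307,.21) [-0.0013  0.0005  0.2573]
```

View pics/w3.png

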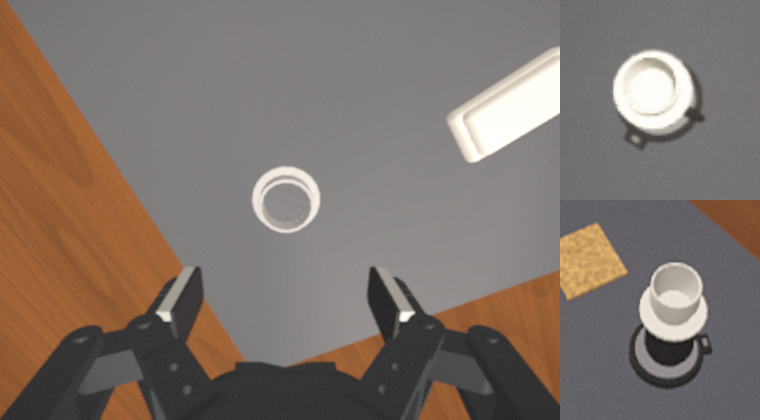

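The dripper sits square on the mug, and the basket (column 286) is centred between the fingers. Descend and grip; check the dripper's pose from the same pictures.

{"api": "carry_out", "payload": {
  "series": [
    [[-0.001,0.0005,0.06],[-0.0005,0.0005,0],1],
    [[-0.001,0.0005,0.13],[-0.0005,0.0005,0],1],
    [[-0.001,0.0005,0.19],[-0.0005,0.0005,0],1],
    [[-0.001,0.0005,0.23],[-0.0005,0.0005,0],1],
    [[-0.001,0.0005,0.25],[-0.0005,0.0005,0],1],
    [[-0.001,0.0005,0.256],[-0.0005,0.0005,0],1],
    [[-0.001,0.0005,0.256],[-0.0005,0.0005,0],1],
    [[-0.001,0.0005,0.256],[-0.0005,0.0005,0],1]
  ]
}}

```text
time: 14.95
tool_pos: [0.4523, -0.3315, 0.2112]
ee_rot: [[0.424, 0.906, -0.0], [0.906, -0.424, -0.001], [-0.001, 0.0, -1.0]]
force: [0.8, 0.2, 0.1]
width: 0.0855
gripper_force: 0.0
```

{"api": "carry_out", "payload": {
  "series": [
    [[0,0,0],[0,0,0],0.4],
    [[0,0,0],[0,0,0],0.4],
    [[0,0,0],[0,0,0],0.4],
    [[0,0,0],[0,0,0],0.4],
    [[0,0,0],[0,0,0],0.4],
    [[0,0,0],[0,0,0],0.4],
    [[0,0,0],[0,0,0],0.4]
  ],
  "force": 30
}}

```text
time: 15.65
tool_pos: [0.452, -0.3315, 0.2107]
ee_rot: [[0.424, 0.906, -0.001], [0.906, -0.424, -0.001], [-0.001, -0.001, -1.0]]
force: [-1.4, 1.2, 7.5]
width: 0.0512
gripper_force: 30.1
```

```bash
python3 go.py
python3 - <<'E'
from station import optics
from fit import *
for n in('top','scene'):
    im=cv2.imread(f'pics/{n}2.png')[:,:,::-1];c=optics.get_calibration(n)
    print(n,fit(c,im,'dripper',proj(c,[.502,.091,.11])[0],[.502,.091],n=60,thr=185 if n=='top' else 165,zoff=.082))
E
```

```text
t 15.65 tcp [ 0.452  -0.3315  0.2107] w 0.0512 gf 30.1 F [-1.4  1.2  7.5] q [ -2.  27.  41. 107. -21.  54.  24.]
yaw(y) -25.08 tilt [-1.3e-03 -7.0e-04 -1.0e+00]
turn [-0.0003  0.0004  0.0001]
top (array([0.50171723, 0.09016237]), np.float64(0.0019732811887749526))
scene (array([0.50074699, 0.09027362]), np.float64(0.001886227120855382))
```

{"api": "carry_out", "payload": {
  "series": [
    [[0,0,-0.04],[0,0,0],0.4],
    [[0,0,-0.11],[0,0,0],0.4],
    [[0,0,-0.19],[0,0,0],0.4],
    [[0,0,-0.27],[0,0,0],0.4],
    [[0,0,-0.33],[0,0,0],0.4],
    [[0,0,-0.35],[0,0,0],0.4],
    [[0,0,-0.35],[0,0,0],0.4]
  ]
}}

```text
time: 16.35
tool_pos: [0.4523, -0.3313, 0.3859]
ee_rot: [[0.424, 0.906, 0.0], [0.906, -0.424, -0.001], [-0.001, 0.001, -1.0]]
force: [-0.3, -0.1, -1.6]
width: 0.0506
gripper_force: 32.0
```

```bash
python3 go.py "(.5017,.0896,.385)"
```

```text
t 16.35 tcp [ 0.4523 -0.3313  0.3859] w 0.0506 gf 32.0 F [-0.3 -0.1 -1.6] q [ -9.  14.  47.  97. -11.  73.  16.]
yaw(y) -25.07 tilt [ 1.0e-04 -1.1e-03 -1.0e+00]
turn [0.0002 0.0003 0.0002]
(.5017,.0896,.385) [ 0.8045 -0.2672  0.0009]
```

{"api": "carry_out", "payload": {
  "series": [
    [[0.06,-0.02,0],[0,0,0],0.4],
    [[0.14,-0.046,0],[0,0,0],0.4],
    [[0.23,-0.076,0],[0,0,0],0.4],
    [[0.32,-0.106,0],[0,0,0],0.4],
    [[0.41,-0.136,0],[0,0,0],0.4],
    [[0.5,-0.166,0],[0,0,0],0.4],
    [[0.59,-0.196,0],[0,0,0],0.4],
    [[0.67,-0.223,0],[0,0,0],0.4],
    [[0.73,-0.242,0],[0,0,0],0.4],
    [[0.77,-0.256,0],[0,0,0],0.4]
  ]
}}

```text
time: 17.35
tool_pos: [0.4988, 0.0748, 0.3824]
ee_rot: [[0.421, 0.907, -0.005], [0.907, -0.421, -0.001], [-0.003, -0.004, -1.0]]
force: [-0.4, -0.7, -0.5]
width: 0.0512
gripper_force: 31.9
```

{"api": "carry_out", "payload": {
  "series": [
    [[0.02,-0.007,0],[0,0,0],0.4],
    [[0.034,-0.011,0],[0,0,0],0.4],
    [[0.034,-0.011,0],[0,0,0],0.4],
    [[0.034,-0.011,0],[0,0,0],0.4]
  ]
}}

```text
time: 17.75
tool_pos: [0.5017, 0.0883, 0.3843]
ee_rot: [[0.425, 0.905, -0.002], [0.905, -0.425, -0.001], [-0.002, -0.002, -1.0]]
force: [0.0, -0.4, -1.0]
width: 0.0514
gripper_force: 32.0
```

```bash
python3 go.py "(.5017,.0896,.385)" "(.5017,.0896,.3217)"
```

```text
t 17.75 tcp [0.5017 0.0883 0.3843] w 0.0514 gf 32.0 F [ 0.  -0.4 -1. ] q [-41.   5.  28. 104.  -2.  72. -38.]
yaw(y) -25.17 tilt [-0.0025 -0.0011 -1.    ]
turn [-0.0006  0.0007 -0.0004]
(.5017,.0896,.385) [ 0.0024 -0.001  -0.0014]
(.5017,.0896,.3217) [ 0.0027 -0.0008  0.1252]
```

{"api": "carry_out", "payload": {
  "series": [
    [[0.0025,-0.001,0.02],[0,0,0],0.4],
    [[0.0025,-0.001,0.045],[0,0,0],0.4],
    [[0.0025,-0.001,0.065],[0,0,0],0.4],
    [[0.0025,-0.001,0.085],[0,0,0],0.4],
    [[0.0025,-0.001,0.1],[0,0,0],0.4],
    [[0.0025,-0.001,0.112],[0,0,0],0.4],
    [[0.0025,-0.001,0.119],[0,0,0],0.4],
    [[0.0025,-0.001,0.119],[0,0,0],0.4]
  ]
}}

```text
time: 18.55
tool_pos: [0.5015, 0.0908, 0.3247]
ee_rot: [[0.424, 0.906, -0.003], [0.906, -0.424, -0.001], [-0.002, -0.002, -1.0]]
force: [-0.0, -0.3, -0.2]
width: 0.051
gripper_force: 32.0
```

{"api": "carry_out", "payload": {
  "series": [
    [[0,0,0.002],[0,0,0],0.4],
    [[0,0,0.003],[0,0,0],0.4],
    [[0,0,0.003],[0,0,0],0.4]
  ]
}}

```text
time: 18.85
tool_pos: [0.5016, 0.0908, 0.3238]
ee_rot: [[0.424, 0.906, -0.002], [0.906, -0.424, -0.0], [-0.001, -0.001, -1.0]]
force: [-0.4, -0.0, -0.7]
width: 0.0514
gripper_force: 32.0
```

{"api": "carry_out", "payload": {
  "series": [
    [[0,0,0.002],[0,0,0],0.4],
    [[0,0,0.003],[0,0,0],0.4],
    [[0,0,0.003],[0,0,0],0.4]
  ]
}}

```text
time: 19.15
tool_pos: [0.5016, 0.0908, 0.322]
ee_rot: [[0.424, 0.906, -0.002], [0.906, -0.424, -0.001], [-0.001, -0.002, -1.0]]
force: [-0.5, 1.0, -0.4]
width: 0.0513
gripper_force: 32.0
```

{"api": "carry_out", "payload": {
  "series": [
    [[0,0,0.001],[0,0,0],0.4],
    [[0,0,0.001],[0,0,0],0.4]
  ]
}}

```text
time: 19.35
tool_pos: [0.5016, 0.0908, 0.3218]
ee_rot: [[0.424, 0.906, -0.002], [0.906, -0.424, -0.0], [-0.001, -0.002, -1.0]]
force: [-1.0, -0.4, 2.4]
width: 0.0511
gripper_force: 32.2
```

Seated at the expected height (0.3218 against 0.3217). Release and lift.

{"api": "carry_out", "payload": {
  "series": [
    [[0,0,0],[0,0,0],1],
    [[0,0,0],[0,0,0],1],
    [[0,0,0],[0,0,0],1],
    [[0,0,0],[0,0,0],1],
    [[0,0,0],[0,0,0],1],
    [[0,0,0],[0,0,0],1],
    [[0,0,-0.05],[0,0,0],1],
    [[0,0,-0.12],[0,0,0],1],
    [[0,0,-0.18],[0,0,0],1],
    [[0,0,-0.18],[0,0,0],1]
  ]
}}

```text
time: 20.35
tool_pos: [0.5026, 0.0908, 0.4156]
ee_rot: [[0.424, 0.906, 0.004], [0.906, -0.424, 0.002], [0.003, 0.003, -1.0]]
force: [0.4, 0.3, -0.0]
width: 0.0856
gripper_force: 0.0
```

```bash
python3 go.py "(.6738,-.1364,.41)"  "(.6738,-.1364,.3)"
```

```text
t 20.35 tcp [0.5026 0.0908 0.4156] w 0.0856 gf 0.0 F [ 0.4  0.3 -0. ] q [-42.   3.  28. 101.  -2.  75. -39.]
yaw(y) -25.09 tilt [ 0.0038  0.0019 -1.    ]
turn [ 0.0008 -0.0011  0.0001]
(.6738,-.1364,.41) [-0.2664  0.5027  0.0116]
(.6738,-.1364,.3) [-0.2671  0.5021  0.2316]
```

{"api": "carry_out", "payload": {
  "series": [
    [[-0.03,0.06,0],[0.001,-0.001,0],1],
    [[-0.075,0.14,0],[0.001,-0.001,0],1],
    [[-0.12,0.22,0],[0.001,-0.001,0],1],
    [[-0.16,0.3,0.03],[0.001,-0.001,0],1],
    [[-0.2,0.37,0.08],[0.001,-0.001,0],1],
    [[-0.235,0.44,0.14],[0.001,-0.001,0],1],
    [[-0.26,0.49,0.2],[0.001,-0.001,0],1],
    [[-0.267,0.502,0.23],[0.001,-0.001,0],1],
    [[-0.267,0.502,0.23],[0.001,-0.001,0],1],
    [[-0.267,0.502,0.23],[0.001,-0.001,0],1]
  ]
}}

```text
time: 21.35
tool_pos: [0.6722, -0.1356, 0.2969]
ee_rot: [[0.423, 0.906, -0.006], [0.906, -0.423, -0.002], [-0.004, -0.005, -1.0]]
force: [0.4, 0.6, 0.6]
width: 0.0859
gripper_force: 0.0
```

```bash
python3 go.py "(.6738,-.1364,.1885)"
python3 - <<'E'
from station import optics;import cv2,numpy as np
from fit import *
im={n:optics.get_image(n) for n in('wrist','top','scene')}
for n in('top','scene'):
    c=optics.get_calibration(n)
    M['db']=M['dripper']+[(61,33),(65,33),(65,26),(85,26)]
    print(n,fit(c,im[n],'db',proj(c,[.502,.091,.12])[0],[.502,.091],n=60,thr=185 if n=='top' else 165,zoff=.082))
w,a,b=[im[n][:,:,::-1] for n in('wrist','top','scene')]
s=np.vstack([cv2.resize(a[200:290,200:290],(200,200)),cv2.resize(b[140:260,270:390],(200,220))])
cv2.imwrite('pics/w4.png',np.hstack([w,s]))
E
```

```text
t 21.35 tcp [ 0.6722 -0.1356  0.2969] w 0.0859 gf 0.0 F [0.4 0.6 0.6] q [-15.  34.  34.  82. -19.  70.  -5.]
yaw(y) -25.04 tilt [-0.0062 -0.0017 -1.    ]
turn [-0.0016  0.0013  0.0004]
(.6738,-.1364,.1885) [0.0008 0.0046 0.2167]
top (array([0.50183653, 0.09024298]), np.float64(0.0010829667692450339))
scene (array([0.50131145, 0.09154192]), np.float64(0.2862211991154975))
```

View pics/w4.png

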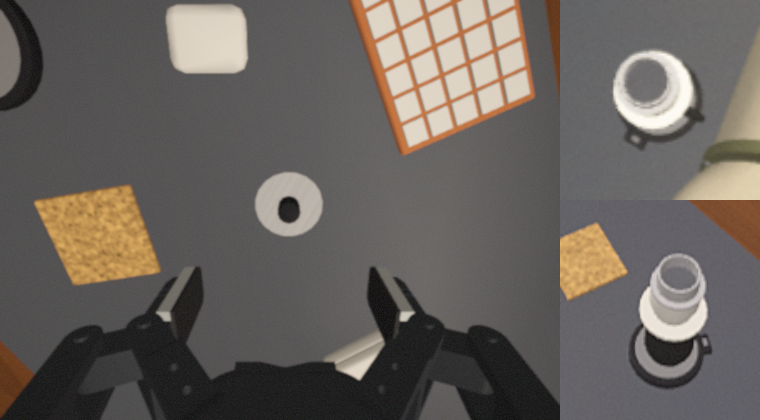

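The basket is nested in the dripper, and the lid knob (column 288) is centred between the fingers. Descend and grip it.

{"api": "carry_out", "payload": {
  "series": [
    [[0.001,0.0045,0.05],[-0.001,0.001,0],1],
    [[0.001,0.0045,0.11],[-0.0015,0.0013,0],1],
    [[0.001,0.0045,0.16],[-0.0015,0.0013,0],1],
    [[0.001,0.0045,0.195],[-0.0015,0.0013,0],1],
    [[0.001,0.0045,0.212],[-0.0015,0.0013,0],1],
    [[0.001,0.0045,0.216],[-0.0015,0.0013,0],1],
    [[0.001,0.0045,0.216],[-0.0015,0.0013,0],1],
    [[0.001,0.0045,0.216],[-0.0015,0.0013,0],1]
  ]
}}

```text
time: 22.3
tool_pos: [0.6743, -0.1374, 0.1897]
ee_rot: [[0.424, 0.906, 0.002], [0.906, -0.424, -0.001], [0.0, 0.002, -1.0]]
force: [0.4, -0.1, 0.6]
width: 0.0852
gripper_force: 0.0
```

{"api": "carry_out", "payload": {
  "series": [
    [[0,0,0],[0,0,0],0.1],
    [[0,0,0],[0,0,0],0.1],
    [[0,0,0],[0,0,0],0.1],
    [[0,0,0],[0,0,0],0.1],
    [[0,0,0],[0,0,0],0.1],
    [[0,0,0],[0,0,0],0.1],
    [[0,0,0],[0,0,0],0.1],
    [[0,0,0],[0,0,0],0.1],
    [[0,0,0],[0,0,0],0.1],
    [[0,0,0],[0,0,0],0.1]
  ],
  "force": 25
}}

```text
time: 23.3
tool_pos: [0.6739, -0.1372, 0.1885]
ee_rot: [[0.424, 0.906, -0.0], [0.906, -0.424, -0.0], [-0.0, 0.0, -1.0]]
force: [-1.4, -0.7, 3.5]
width: 0.0189
gripper_force: 24.5
```

```bash
python3 go.py
```

```text
t 23.3 tcp [ 0.6739 -0.1372  0.1885] w 0.0189 gf 24.5 F [-1.4 -0.7  3.5] q [-14.  41.  31.  86. -23.  59.  -2.]
yaw(y) -25.08 tilt [-1.e-04 -4.e-04 -1.e+00]
turn [0.     0.0001 0.0001]
```

{"api": "carry_out", "payload": {
  "series": [
    [[0,0,-0.04],[0,0,0],0.1],
    [[0,0,-0.12],[0,0,0],0.1],
    [[0,0,-0.2],[0,0,0],0.1],
    [[0,0,-0.28],[0,0,0],0.1],
    [[0,0,-0.36],[0,0,0],0.1],
    [[0,0,-0.41],[0,0,0],0.1],
    [[0,0,-0.43],[0,0,0],0.1],
    [[0,0,-0.43],[0,0,0],0.1]
  ]
}}

```text
time: 24.1
tool_pos: [0.674, -0.1373, 0.4039]
ee_rot: [[0.424, 0.906, 0.001], [0.906, -0.424, -0.001], [-0.0, 0.001, -1.0]]
force: [0.3, -0.6, -1.2]
width: 0.0189
gripper_force: 24.5
```

```bash
python3 go.py "(.5015,.0903,.404)"
```

```text
t 24.1 tcp [ 0.674  -0.1373  0.4039] w 0.0189 gf 24.5 F [ 0.3 -0.6 -1.2] q [-16.  30.  36.  75. -17.  81.  -6.]
yaw(y) -25.08 tilt [ 1.2e-03 -6.0e-04 -1.0e+00]
turn [0.0004 0.     0.0001]
(.5015,.0903,.404) [ 0.266  -0.5054 -0.0008]
```

{"api": "carry_out", "payload": {
  "series": [
    [[0.03,-0.057,0],[0,0,0],0.1],
    [[0.067,-0.127,0],[0,0,0],0.1],
    [[0.105,-0.2,0],[0,0,0],0.1],
    [[0.143,-0.272,0],[0,0,0],0.1],
    [[0.18,-0.342,0],[0,0,0],0.1],
    [[0.213,-0.405,0],[0,0,0],0.1],
    [[0.24,-0.456,0],[0,0,0],0.1],
    [[0.257,-0.488,0],[0,0,0],0.1],
    [[0.266,-0.505,0],[0,0,0],0.1],
    [[0.266,-0.505,0],[0,0,0],0.1]
  ]
}}

```text
time: 25.1
tool_pos: [0.501, 0.0913, 0.4021]
ee_rot: [[0.422, 0.907, -0.002], [0.907, -0.422, -0.001], [-0.002, -0.001, -1.0]]
force: [-0.1, 0.9, -0.4]
width: 0.019
gripper_force: 24.7
```

{"api": "carry_out", "payload": {
  "series": [
    [[0,0,0],[0,0,0],0.1],
    [[0,0,0],[0,0,0],0.1]
  ]
}}

```text
time: 25.3
tool_pos: [0.5021, 0.0892, 0.4029]
ee_rot: [[0.425, 0.905, -0.001], [0.905, -0.425, -0.001], [-0.001, 0.0, -1.0]]
force: [1.0, 0.0, -1.1]
width: 0.0185
gripper_force: 24.7
```

```bash
python3 go.py "(.5015,.0903,.3475)"
```

```text
t 25.3 tcp [0.5021 0.0892 0.4029] w 0.0185 gf 24.7 F [ 1.   0.  -1.1] q [-44.   4.  30. 102.  -2.  74. -38.]
yaw(y) -25.18 tilt [-5.0e-04 -1.2e-03 -1.0e+00]
turn [ 0.      0.0004 -0.0005]
(.5015,.0903,.3475) [ 0.0016 -0.0019  0.1109]
```

{"api": "carry_out", "payload": {
  "series": [
    [[0.001,-0.001,0.02],[0,0,0],0.1],
    [[0.001,-0.001,0.045],[0,0,0],0.1],
    [[0.001,-0.001,0.065],[0,0,0],0.1],
    [[0.001,-0.001,0.08],[0,0,0],0.1],
    [[0.001,-0.001,0.093],[0,0,0],0.1],
    [[0.001,-0.001,0.1],[0,0,0],0.1],
    [[0.001,-0.001,0.105],[0,0,0],0.1],
    [[0.001,-0.001,0.105],[0,0,0],0.1]
  ]
}}

```text
time: 26.1
tool_pos: [0.5013, 0.091, 0.3507]
ee_rot: [[0.424, 0.906, -0.0], [0.906, -0.424, -0.0], [-0.001, -0.0, -1.0]]
force: [-0.3, -0.9, -0.7]
width: 0.0188
gripper_force: 24.7
```

{"api": "carry_out", "payload": {
  "series": [
    [[0,0,0.002],[0,0,0],0.1],
    [[0,0,0.003],[0,0,0],0.1],
    [[0,0,0.003],[0,0,0],0.1]
  ]
}}

```text
time: 26.4
tool_pos: [0.5014, 0.091, 0.3494]
ee_rot: [[0.424, 0.906, 0.0], [0.906, -0.424, -0.0], [-0.0, 0.0, -1.0]]
force: [-0.4, 0.5, -0.7]
width: 0.0189
gripper_force: 24.7
```

{"api": "carry_out", "payload": {
  "series": [
    [[0,0,0.002],[0,0,0],0.1],
    [[0,0,0.003],[0,0,0],0.1],
    [[0,0,0.003],[0,0,0],0.1]
  ]
}}

```text
time: 26.7
tool_pos: [0.5013, 0.091, 0.3477]
ee_rot: [[0.424, 0.906, -0.0], [0.906, -0.424, -0.001], [-0.001, -0.0, -1.0]]
force: [-0.7, -0.6, -1.0]
width: 0.0185
gripper_force: 24.7
```

{"api": "carry_out", "payload": {
  "series": [
    [[0,0,0.001],[0,0,0],0.1],
    [[0,0,0.001],[0,0,0],0.1]
  ]
}}

```text
time: 26.9
tool_pos: [0.5014, 0.091, 0.3474]
ee_rot: [[0.424, 0.906, 0.0], [0.906, -0.424, -0.0], [-0.0, 0.0, -1.0]]
force: [-0.7, -0.5, 1.0]
width: 0.0192
gripper_force: 24.8
```

{"api": "carry_out", "payload": {
  "series": [
    [[0,0,0],[0,0,0],0.6],
    [[0,0,0],[0,0,0],0.8],
    [[0,0,0],[0,0,0],1],
    [[0,0,0],[0,0,0],1],
    [[0,0,0],[0,0,0],1],
    [[0,0,0],[0,0,0],1],
    [[0,0,0],[0,0,0],1],
    [[0,0,-0.05],[0,0,0],1],
    [[0,0,-0.12],[0,0,0],1],
    [[0,0,-0.16],[0,0,0],1]
  ]
}}

```text
time: 27.9
tool_pos: [0.5016, 0.0908, 0.4296]
ee_rot: [[0.424, 0.906, 0.002], [0.906, -0.424, 0.0], [0.001, 0.001, -1.0]]
force: [0.5, 0.6, 0.1]
width: 0.0851
gripper_force: 0.0
```

{"api": "carry_out", "payload": {
  "series": [
    [[-0.07,0,0],[0,0,0],1],
    [[-0.14,0,0],[0,0,0],1],
    [[-0.21,0,0],[0,0,0],1],
    [[-0.28,0,0],[0,0,0],1],
    [[-0.35,0,0],[0,0,0],1],
    [[-0.4,0,0],[0,0,0],1],
    [[-0.4,0,0],[0,0,0],1],
    [[-0.4,0,0],[0,0,0],1],
    [[-0.4,0,0],[0,0,0],1]
  ]
}}

```text
time: 28.8
tool_pos: [0.4169, -0.0892, 0.4274]
ee_rot: [[0.423, 0.906, -0.0], [0.906, -0.423, -0.001], [-0.001, 0.0, -1.0]]
force: [-0.6, 1.6, -0.1]
width: 0.0855
gripper_force: 0.0
```

```bash
python3 go.py
python3 - <<'E'
from station import optics;import cv2,numpy as np
b=optics.get_image('scene')[:,:,::-1];a=optics.get_image('top')[:,:,::-1]
cv2.imwrite('pics/f.png',np.hstack([cv2.resize(a[160:300,170:310],(400,400)),cv2.resize(b[130:270,270:410],(400,400))]))
E
```

```text
t 28.8 tcp [ 0.4169 -0.0892  0.4274] w 0.0855 gf 0.0 F [-0.6  1.6 -0.1] q [-36. -12.  37. 111.   7.  79. -26.]
yaw(y) -25.0 tilt [-2.e-04 -5.e-04 -1.e+00]
turn [0.     0.0002 0.0005]
```

View pics/f.png

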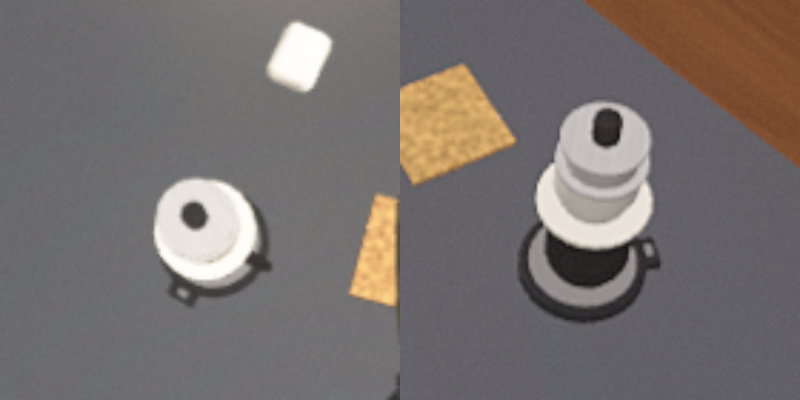

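The full stack stands straight on the warmer: the lid is at (195,225) in the top crop and sits level on the basket in the scene crop. The arm is clear, so I'm handing in.

```bash
python3 -c "
from station import job;print(job.sign_off())"
```

```text
the job is handed in; nothing more can be done
None
```

The mug, dripper, basket and lid are stacked upright on the warmer and released, with the arm clear and the flask, earbud case and mouse left alone; I handed the job in at about 29 s, and sign-off gave no verdict.

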